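Snap a retaining ring into the groove of a spindle hub

ROBOT

A 6-joint arm with a two-finger parallel gripper is mounted at the origin on the work surface. World frame = base frame: x ahead of the robot, y to its left, z up, the work surface at z = 0. Lengths are in m, angles in rad, forces in N, time in s.
With the tool pointing down it reaches from about 0.375 to 0.925 m from the base axis. Payload 5.7 kg.
Tool frame: the origin (TCP) lies midway between the tips of the shut fingers; the grasp point (between the pads) lies 19 mm behind it; z points along the fingers, y is the line along which they close (so a half turn about z gives the same grasp; the last joint's range is limited). The gripper opens to 88 mm and grips with 3 to 60 N. Pads are 20 mm wide; open, the fingers measure 115 mm over their backs; the gripper's body (75 mm by 178 mm) begins 61 mm behind the grasp point.
Start: joints at [0.99, 0.359, 1.51, -0, 1.272, -0.115], TCP at [0.269, 0.536, 0.223] pointing down, gripper open.
Joint ranges: [-2.97, 2.97], [-1.01, 2.36], [0.21, 2.38], [-0.96, 4.11], [0.2, 2.71], [-2.98, 2.98]. Speed limits (rad/s): [2.39, 2.39, 3.14, 3.14, 3.14, 3.14].

INTERFACE

Orientations are given as a unit quaternion [x, y, z, w].
In Python, from bench import move_ptp, servo_line, goto_joints, move_gripper, sleep, inverse_kinematics, capture, PlanningError, close_job, spot_in, silhouettes, current_clock, current_joint_pos, current_qvel, current_joint_torque, current_position, current_orientation, current_force, current_torque, current_finger_gap, current_grip_force gives the robot as it stands. Calls block until the motion is done:
- move_ptp(position, orientation): joint-space move of the TCP to a pose.
- servo_line(position, orientation=None, rate=0.15, contact_N=None): straight line of the TCP; orientation=None keeps the orientation; rate is the mean speed in m/s. With contact_N (N) it stops when the force on the tool has changed by that much, and returns True; else False.
- goto_joints(angles): joint-space move.
- move_gripper(opening): finger opening in m; the grip force is fixed at half the most; returns when the fingers have stopped.
- sleep(seconds).
- inverse_kinematics(position, orientation): joint angles nearest the present ones, or None.
- capture(name): name is "side" or "top" or "wrist"; returns a dict with "image" (480x640x3 uint8, blue, green, red), "range_z" (480x640 float32, m along the optical axis (not along the pixel's ray), 0 where there is no reading), "intrinsics" (3x3 intrinsics, pixels), "R" (3x3) and "t" (3): a world point X has camera coordinates R X + t. Camera axes: x right, y down, z forward; pixel columns grow to the right and rows downward; lengths in m; the calibration is good to about 2 mm. A picture is of the moment at which its call begins.
A pose or a line that the arm cannot do raises PlanningError and nothing moves.
- close_job(): hands the job in; it is judged then, once.
Trained networks look in the newest picture that a camera, given by its name, has taken for a name from the list of things; names that differ only in an ending like _2 or _b are one class to them, and where a whole thing is asked for, a point or a joint stands for the part that bears it (a point fixed in the world has none). Each returns a list of dicts, best first, with "conf" (0 to 1); they miss things now and then, are a little off and sometimes report something else, mostly with a low value. They report only what shows in the picture. A call takes as long as a camera call. They do not tell look-alikes from the thing itself.
- spot_in(camera, query): "xy" ([column, row] in pixels, amid what is visible of it).
- silhouettes(camera, query): "region" (480x640 bool, what is visible of it) and "xy" ([column, row] in pixels, amid what is visible of it).
Readings, each from a call of its own:
- current_clock(): time.
- current_joint_pos(): joint angles.
- current_qvel(): joint speeds.
- current_joint_torque(): joint torques, N m.
- current_position(): TCP position.
- current_orientation(): TCP orientation.
- current_force(): force on the tool from outside, world axes, zero at the start.
- current_torque(): the same for the moment, N m.
- current_finger_gap(): finger opening in m.
- current_grip_force(): force on a finger pad.
Only numpy, scipy, OpenCV 4.12 (cv2) and the standard library are available. Lean on these libraries where they do the work, as an engineer would, in place of code of your own. Each camera call takes 0.05 s, during which the arm holds its last target. There are 200 camera calls.

TASK

Take the red-handled ring pliers from their wooden rack, put the tips in the two eyes of the black snap ring lying round the nose of the upright hub, spread it, work it down over the wide aluminium collar and let it close fully into the groove below, lying flat. Then hang the pliers back on their rack, upright as they were. Only the pliers may touch the ring, and leave the other things on the bench alone.

Things in the scene. Friction and masses are not known exactly. Their poses are not given: they have to be found in the camera images.
- hub: Upright aluminium spindle hub with a brass pulley, on a blue plate 120 x 120 x 12 mm, fixed. Origin on the hub's axis at bench level. Upwards: brass pulley radius 34, its top at z 60 mm; groove (dark) radius 25, z 60 to 70; collar radius 29, z 70 to 80; nose radius 21, z 80 to 98.
- ring: Black snap ring, loose, 93 x 78 x 6 mm, 90 g, lying flat round the nose on the collar (underside z 80 mm of the hub); goal: flat on the pulley (z 60). Origin: its centre, underside; x points to the gap between the eyes. Back piece (x -42 to -32) carries two arms hinged at x -36, y +-4. Two lugs on each arm (42 and 130 degrees from +x) end on radius 26. Closed, it tips if pressed down at the eyes.
- eye_l (a point): Centre of the eye of the arm on the ring's +y side, on its top face: a hole through the 6 mm thickness, 10 mm in x and 12 mm in y, with 4 mm walls. Closed: at x 42, y 15 mm of the ring.
- eye_r (a point): The same on the -y side: x 42, y -15 mm.
- ring_l (a joint): Opening of the ring's +y arm, rad: 0 closed, 0.3 at most; springs shut (3.6 N at the eye closed, 6 N at 0.14). The lugs pass the collar when both arms are open about 0.12 or more and the ring is centred on the hub (pins 38 to 40 mm from its axis). The back then drops by itself: see that it does (ring's origin below z 77) before lowering. Pins to 41 to 42 mm before letting it close.
- ring_r (a joint): The same for the -y arm.
- pliers: Ring pliers, loose, 0.2 kg, upright, tips down: steel block 50 (x) x 44 (y) x 14 mm, origin at its underside's centre, z up. Jaws 12 mm wide reach down to shoulders 53 mm below the origin, then brass pins 6 mm thick, 16 mm long, round ends, at x 0, y +-14 mm at rest. Red handles reach 99 mm above the origin; squeezing them in y spreads the tips in y, 0.9 mm per mm.
- pliers_grip (a point): Midway between the handles at the height to grip them, 82 mm above the pliers' origin. Each handle bulges outwards there: 64 mm over the bulges at rest (20 mm wide in x), about 29 mm fully squeezed. Hold them at 61 to 62 mm to carry them or to put the pins in or out of the eyes. 8 N of grip begins to squeeze, 11 N squeezes fully, 17 N with the ring on the pins.
- tip_l (a point): Lower end of the +y pin, 69 mm below the pliers' origin at rest.
- tip_r (a point): Lower end of the -y pin.
- pliers_l (a joint): Squeeze of the pliers, rad: 0 at rest (sprung), stop at 0.24; both halves move alike about pivots at y +-10, z 7 mm of the pliers. The pins enter the closed ring's eyes at 0 to 0.03. A full squeeze in the eyes opens each ring arm about 0.14.
- rack: Wooden pliers rack, fixed: base 110 x 90 x 10 mm and two upright boards 66 mm long in y, with a 26 mm gap between them in x (boards from x 13 to 27 mm either side), tops at z 90 mm. Origin at bench level under the middle. The pliers' block rests across the board tops, the jaws hang in the gap, the pliers' y along the boards.
- hammer: Loose hammer lying on the bench: leave it.
- jar: Loose jar with a blue lid, 64 mm wide, 75 mm tall: leave it.
- cup: Loose white cup, 72 mm wide, 85 mm tall: leave it.
- bearing: Loose steel bearing ring 70 mm wide, 16 mm thick: leave it.
- driver: Loose screwdriver with a green handle: leave it.
- spacer: Loose brass disc 72 mm wide, 18 mm thick: leave it.
- mandrel: Loose steel taper 190 mm long, lying on the bench: leave it.
There are look-alikes about, which are no part of the job. Leave any orange or pink look-alike of the pliers alone.

How it is judged:
On the way, in this order (a step that is already met when the one before it is completed fails the run):
1. the ring is spread wide by the pliers: eye centres more than 45 mm apart while the pliers bear on the ring (distance between eye_l and eye_r above 0.045 m and contact force between pliers and ring above 1 N), for 0.2 s.
2. the ring has closed in the groove, flat and centred (z of ring in the frame of hub between 0.057 and 0.066 m and horizontal distance between ring and hub below 0.004 m and angle between ring's own z axis and vertical below 0.08 rad and distance between eye_l and eye_r below 0.034 m), for 0.2 s.
At the end, for the whole second after the job is handed in: Ring closed (eye centres under 34 mm apart) in the groove: underside 57 to 66 mm above the hub's origin, within 4 mm of its axis, tilt under 0.08 rad. Pliers resting on the rack (origin 85 to 95 mm above the rack's, within 25 mm of its middle), upright within 0.1 rad, off the ring; all at rest (all of step 2 and contact force between pliers and ring below 0.1 N and z of pliers in the frame of rack between 0.085 and 0.095 m and horizontal distance between pliers and rack below 0.025 m and angle between pliers's own z axis and vertical below 0.1 rad and linear speed of each of pliers, ring below 0.02 m/s); the robot touches nothing.
It fails at once if the robot itself touches the ring (contact force between any of the fingers, the arm and ring above 0.5 N).
It fails at once if one of the other loose things on the bench is moved more than 30 mm (distance of any of hammer, jar, cup, bearing, driver, spacer, mandrel from where it was at the start of the episode above 0.03 m).
It also fails if it takes over 54 s, if anything falls off the work surface, if the arm or the gripper's body presses on something with over 40 N, if the wrist force passes 120 N, or if a joint passes its speed limit or range.

## Working session

There is one attempt and no reset: what is moved stays moved. The work goes in short steps, each a Python script; the robot and the scene stay as the last script left them, time stands still between calls to the robot, and variables do not carry over. Pictures are saved under pics/ and viewed, at most 13 in all, crops included, and the job is handed in when it is done.

```bash
ls; mkdir -p pics
python3 - <<'E'
from bench import *
import cv2,numpy as np
print(current_clock())
ims=[]
for c in ("side","top"):
    d=capture(c); np.savez('/tmp/%s.npz'%c,**d); ims.append(d["image"])
    K,R,t=d["intrinsics"],np.array(d["R"]),np.array(d["t"])
    print(c,K[0,0],(-R.T@t).round(3),R[2].round(2))
    for q in("hub","ring","pliers","rack","eye_l","eye_r","jar","cup","hammer"):
        for r in spot_in(c,q)[:4]:
            u,v=map(int,np.round(r["xy"]));z=float(np.median(d["range_z"][v-1:v+2,u-1:u+2]))
            X=R.T@(z*np.linalg.inv(K)@[u,v,1]-t)
            print(q,(u,v),round(r["conf"],2),X.round(3))
    cv2.imwrite("pics/%s0.png"%c,d["image"])
print(current_clock())
E
```

```text
pics
0.0
side 585.7409681862093 [-0.332 -1.279  1.024] [ 0.47  0.72 -0.5 ]
hub (368, 303) 0.67 [ 0.518 -0.235  0.039]
ring (380, 288) 0.57 [ 0.553 -0.24   0.081]
ring (377, 291) 0.47 [ 0.535 -0.25   0.083]
pliers (305, 220) 0.89 [ 0.665  0.344 -0.002]
pliers (315, 250) 0.71 [0.559 0.108 0.024]
pliers (261, 239) 0.69 [0.391 0.163 0.089]
pliers (260, 225) 0.69 [0.395 0.174 0.134]
rack (299, 245) 0.6 [0.51  0.128 0.048]
rack (420, 320) 0.42 [ 0.569 -0.394  0.063]
eye_l (375, 290) 0.64 [ 0.532 -0.244  0.084]
eye_r (375, 290) 0.64 [ 0.532 -0.244  0.084]
jar (422, 323) 0.75 [ 0.576 -0.396  0.052]
cup (283, 204) 0.84 [0.588 0.369 0.073]
hammer (222, 212) 0.84 [0.428 0.552 0.003]
top 618.6510350328905 [0.406 0.003 1.651] [ 0.06  0.   -1.  ]
hub (404, 221) 0.66 [ 0.532 -0.204  0.097]
hub (514, 244) 0.66 [ 0.481 -0.502  0.028]
ring (403, 210) 0.9 [ 0.561 -0.203  0.089]
ring (414, 205) 0.57 [ 0.574 -0.231  0.085]
ring (400, 208) 0.56 [ 0.567 -0.196  0.081]
pliers (264, 218) 0.91 [0.534 0.148 0.105]
pliers (314, 240) 0.9 [0.482 0.022 0.083]
pliers (262, 278) 0.88 [0.384 0.152 0.084]
pliers (254, 219) 0.65 [0.525 0.164 0.186]
rack (273, 226) 0.55 [0.515 0.125 0.098]
rack (462, 289) 0.22 [ 0.362 -0.366  0.028]
eye_l (417, 209) 0.64 [ 0.564 -0.238  0.087]
eye_l (399, 210) 0.49 [ 0.561 -0.194  0.08 ]
eye_r (417, 209) 0.64 [ 0.564 -0.238  0.087]
eye_r (399, 210) 0.49 [ 0.561 -0.194  0.08 ]
jar (465, 201) 0.95 [ 0.587 -0.362  0.078]
jar (273, 226) 0.62 [0.515 0.125 0.098]
cup (168, 197) 0.57 [0.595 0.415 0.007]
hammer (131, 276) 0.71 [0.383 0.502 0.023]
hammer (271, 225) 0.36 [0.517 0.13  0.103]
1.0
```

Run:
```python
import cv2,numpy as np
a=cv2.imread("pics/top0.png");b=cv2.imread("pics/side0.png")
x=cv2.resize(a[150:310,100:500],(800,320),interpolation=cv2.INTER_CUBIC)
y=cv2.resize(b[185:325,200:600][:, :400],(800,280),interpolation=cv2.INTER_CUBIC)
cv2.imwrite("pics/c0.png",np.vstack([x,y]))
```

```text
(no output)
```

View pics/c0.png

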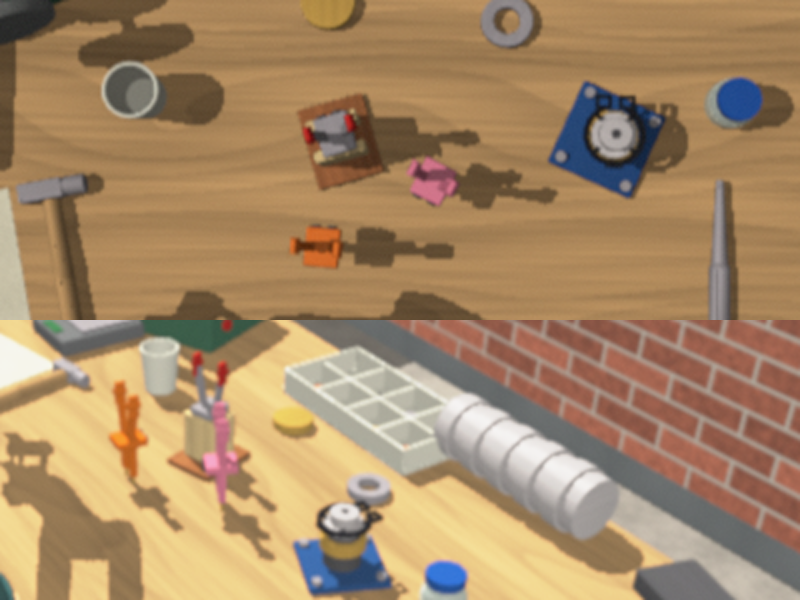

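```bash
cat > h.py <<'E'
from bench import *
import cv2,numpy as np
from scipy.spatial.transform import Rotation as Ro
def q(a,tilt=None):
    "tool down, closing axis y at world angle a; tilt: small rotation vector (world)"
    y=np.array([np.cos(a),np.sin(a),0]);z=np.array([0,0,-1.]);R=Ro.from_matrix(np.c_[np.cross(y,z),y,z])
    if tilt is not None:R=Ro.from_rotvec(tilt)*R
    return R.as_quat()
def cloud(d):
    K,R,t=d["intrinsics"],np.array(d["R"]),np.array(d["t"]);Z=d["range_z"]
    v,u=np.indices(Z.shape);P=np.stack([(u-K[0,2])/K[0,0]*Z,(v-K[1,2])/K[1,1]*Z,Z],-1)
    W=(P-t)@R;W[Z<=0]=np.nan;return W
def px(d,X):
    c=d["R"]@np.array(X)+d["t"];p=d["intrinsics"]@c;return p[:2]/p[2]
def red(d):
    h=cv2.cvtColor(d["image"],cv2.COLOR_BGR2HSV)
    return ((h[...,0]<6)|(h[...,0]>174))&(h[...,1]>180)&(h[...,2]>70)
E
cat > look.py <<'E'
from h import *
d=dict(np.load('/tmp/top.npz'));W=cloud(d);m=red(d)&(W[...,2]>.12)&(W[...,2]<.22)
n,l,s,c=cv2.connectedComponentsWithStats(m.astype(np.uint8))
hs=[]
for i in range(1,n):
    if s[i,4]>8:
        p=np.median(W[l==i],0);print(s[i,4],c[i].round(),p.round(3));hs.append(p)
print(current_orientation().round(3),np.round(current_joint_pos(),2))
E
python3 look.py
```

```text
24 [275. 211.] [0.544 0.114 0.188]
27 [254. 217.] [0.529 0.164 0.187]
[ 0.231  0.973 -0.    -0.   ] [ 0.99  0.36  1.51 -0.    1.27 -0.12]
```

Run:
```python
from h import *
for a in (107,-73):
    for p in ([.5365,.139,.153],[.52,-.205,.13]):
        j=inverse_kinematics(p,q(np.radians(a if p[1]>0 else a-17)));print(a,None if j is None else np.round(j,2))
a=np.radians(107)
j=[inverse_kinematics([.5365,.139,.34],q(b)) for b in (a,a-np.pi)]
b=a if abs(j[0][5])<abs(j[1][5]) else a-np.pi
move_ptp([.52,-.205,.34],q(b-np.radians(17)))
d=capture("wrist");np.savez('/tmp/w_hub.npz',**d)
move_ptp([.5365,.139,.34],q(b))
e=capture("wrist");np.savez('/tmp/w_rack.npz',**e)
print(b,current_clock(),np.round(current_joint_pos(),2))
cv2.imwrite("pics/w1.png",np.hstack([cv2.resize(d["image"],(400,300)),cv2.resize(e["image"],(400,300))]))
```

```text
107 [ 0.13  0.37  1.69 -0.    1.08 -1.74]
107 [-0.5   0.4   1.7  -0.    1.04 -2.07]
-73 [ 0.13  0.37  1.69 -0.    1.08  1.4 ]
-73 [-0.5   0.4   1.7  -0.    1.04  1.07]
-1.2740903539558606 5.1833 [ 0.13  0.21  1.44 -0.    1.5   1.4 ]
```

View pics/w1.png

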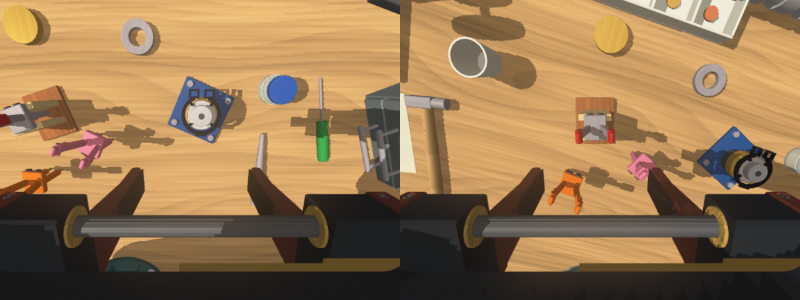

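Run:
```python
from h import *
e=dict(np.load('/tmp/w_rack.npz'));W=cloud(e);z=W[...,2]
m=red(e)&(z>.12)&(z<.22);n,l,s,c=cv2.connectedComponentsWithStats(m.astype(np.uint8))
for i in range(1,n):
    if s[i,4]>30: print('red',s[i,4],c[i].round(),W[l==i].mean(0).round(4),np.percentile(W[l==i][:,2],[5,95]).round(3))
near=np.hypot(W[...,0]-.53,W[...,1]-.13)<.08
for lo,hi,nm in((.098,.110,'block'),(.084,.095,'boards'),(.005,.014,'base')):
    k=near&(z>lo)&(z<hi);r=cv2.minAreaRect(W[k][:,:2].astype(np.float32)*1000);print(nm,k.sum(),np.round(r[0],1),np.round(r[1],1),round(r[2],1),np.median(z[k]).round(4))
def circ(P):
    A=np.c_[2*P,np.ones(len(P))];x=np.linalg.lstsq(A,(P**2).sum(1),rcond=None)[0];return x[:2],np.sqrt(x[2]+x[:2]@x[:2])
for f in('w_hub','top'):
    d=dict(np.load('/tmp/%s.npz'%f));W=cloud(d);z=W[...,2];g=d["image"].max(-1)
    near=np.hypot(W[...,0]-.53,W[...,1]+.205)<.09
    k=near&(z>.094)&(z<.104);print(f,'nose',k.sum(),cv2.minEnclosingCircle((W[k][:,:2]*1000).astype(np.float32)),np.median(W[k],0).round(4))
    k=near&(z>.08)&(z<.092)&(g<60);P=W[k];print('ring',len(P),np.median(P,0).round(4),P.min(0).round(4),P.max(0).round(4),cv2.minAreaRect((P[:,:2]*1000).astype(np.float32)))
    np.save('/tmp/ring_%s.npy'%f,P)
d=dict(np.load('/tmp/w_hub.npz'));u,v=px(d,[.54,-.205,.086]).astype(int)
a=d["image"][v-60:v+60,u-60:u+60];cv2.imwrite('pics/ring1.png',cv2.resize(a,(600,600),interpolation=cv2.INTER_NEAREST));print(u,v)
```

```text
red 158 [285. 218.] [0.5293 0.1654 0.1837] [0.173 0.189]
red 228 [337. 217.] [0.545  0.1164 0.1817] [0.17  0.189]
block 1254 [536.4 139.7] [52.  43.6] 17.8 0.1033
boards 259 [534.8 140. ] [55.1 65.9] 16.7 0.0893
base 1912 [533.6 139.5] [109.   90.1] 16.8 0.0094
w_hub nose 915 ((540.4434814453125, -215.16844177246094), 20.792837142944336) [ 0.5408 -0.2148  0.0975]
  return _methods._mean(a, axis=axis, dtype=dtype,
  ret = um.true_divide(
Traceback (most recent call last):
ValueError: zero-size array to reduction operation minimum which has no identity
```

Run:
```python
from h import *
H=np.array([.5405,-.215])
d=dict(np.load('/tmp/w_hub.npz'));W=cloud(d);z=W[...,2];g=d["image"].max(-1)
r=np.hypot(W[...,0]-H[0],W[...,1]-H[1])
k=(z>.0825)&(z<.092)&(r<.065)&(r>.025);P=W[k]
print(len(P),np.percentile(g[k],[5,50,95]),P.mean(0).round(4))
a=np.arctan2(P[:,1]-H[1],P[:,0]-H[0]);f=r[k]>.040
print('far',f.sum(),np.c_[np.degrees(a[f]),r[k][f]*1000,P[f][:,2]*1000].round(0)[::12].tolist())
Q=P[f][:,:2]-H;print('eyes mid dir',np.degrees(np.arctan2(*Q.mean(0)[::-1])))
print(cv2.minAreaRect((P[f][:,:2]*1000).astype(np.float32)),cv2.minAreaRect((P[:,:2]*1000).astype(np.float32)))
u,v=px(d,[.555,-.215,.086]).astype(int)
a=d["image"][v-50:v+50,u-60:u+60];cv2.imwrite('pics/ring1.png',cv2.resize(a,(720,600),interpolation=cv2.INTER_NEAREST));print(u,v)
```

```text
1365 [ 67.   71.  111.8] [ 0.5456 -0.2153  0.0854]
far 276 [[25.0, 55.0, 86.0], [10.0, 51.0, 85.0], [-17.0, 52.0, 87.0], [22.0, 53.0, 85.0], [6.0, 49.0, 86.0], [-21.0, 52.0, 84.0], [19.0, 50.0, 84.0], [-9.0, 48.0, 86.0], [-25.0, 53.0, 84.0], [-13.0, 48.0, 85.0], [-28.0, 53.0, 84.0], [-29.0, 52.0, 86.0], [-29.0, 51.0, 85.0], [-29.0, 49.0, 85.0], [-28.0, 48.0, 84.0], [-13.0, 42.0, 83.0], [-13.0, 41.0, 85.0], [31.0, 43.0, 84.0], [-28.0, 41.0, 85.0], [-34.0, 42.0, 86.0], [164.0, 41.0, 86.0], [170.0, 42.0, 85.0], [-169.0, 42.0, 84.0]]
eyes mid dir -3.497163870718905
((544.2676391601562, -215.9855499267578), (92.72837829589844, 48.752891540527344), 0.12614695727825165) ((544.265625, -215.06390380859375), (92.72837829589844, 77.57286071777344), 0.12614695727825165)
322 173
```

View pics/ring1.png

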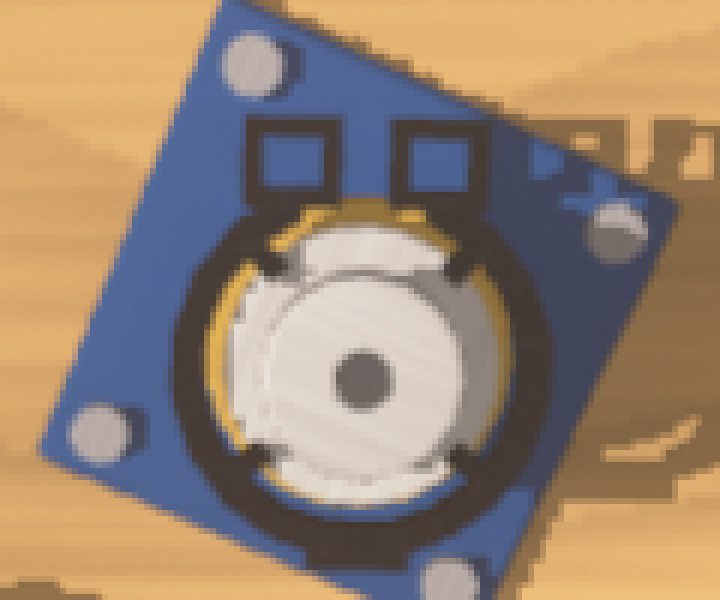

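Run:
```python
from h import *
d=dict(np.load('/tmp/w_hub.npz'));K=d["intrinsics"];R=d["R"];t=d["t"]
for uv in((310.8,149.7),(335.3,150.)):
    r=R.T@(np.linalg.inv(K)@[*uv,1]);c=-R.T@t;print('eye',(c+r*(.086-c[2])/r[2]).round(4))
b=np.radians(-73)
servo_line([.536,.1397,.20],q(b))
servo_line([.536,.1397,.153],q(b),rate=.1)
move_gripper(.0615);print(current_finger_gap(),current_grip_force(),current_force())
servo_line([.536,.1397,.29],q(b),rate=.15);print(current_force(),current_grip_force())
servo_line([.582,-.215,.26],q(-np.pi/2),rate=.2)
e=capture("wrist");np.savez('/tmp/w2.npz',**e);cv2.imwrite('pics/w2.png',e["image"])
s=capture("side");np.savez('/tmp/s2.npz',**s);u,v=px(s,[.57,-.215,.12]).astype(int)
cv2.imwrite('pics/s2.png',cv2.resize(s["image"][v-50:v+50,u-60:u+60],(720,600),interpolation=cv2.INTER_CUBIC))
print(current_clock(),current_finger_gap(),current_grip_force())
```

```text
eye [ 0.5828 -0.201   0.086 ]
eye [ 0.5825 -0.2306  0.086 ]
0.061582975405015374 9.054757207632065 [-1.39884496 -0.46963748  6.36306335]
[ 0.24433657  0.06017629 -1.8704704 ] 7.959351092576981
10.6 0.06172821700271051 7.961693555116653
```

View pics/w2.png

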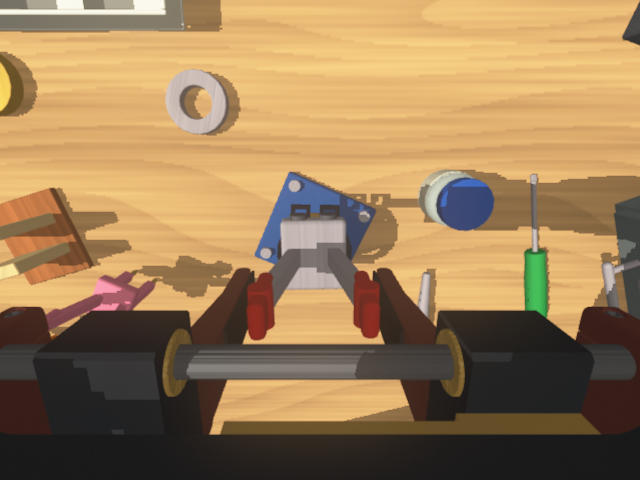

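View pics/s2.png

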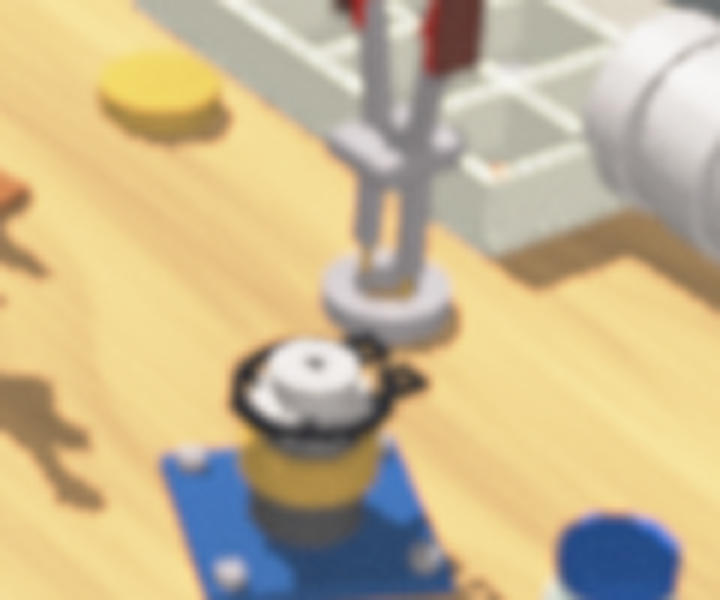

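```bash
cat > blk.py <<'E'
from h import *
def block(e,zt,c):
    "pliers block top face: centre, size, angle, normal"
    W=cloud(e);z=W[...,2];k=(abs(z-zt)<.007)&(abs(W[...,0]-c[0])<.045)&(abs(W[...,1]-c[1])<.028)
    P=W[k];r=cv2.minAreaRect((P[:,:2]*1000).astype(np.float32))
    s,_,_,_=np.linalg.lstsq(np.c_[P[:,:2]-c[:2],np.ones(len(P))],P[:,2],rcond=None)
    print('block',len(P),np.round(r[0],1),np.round(r[1],1),round(r[2],2),'slopes',s.round(3))
E
python3 - <<'E'
from blk import *
e=dict(np.load('/tmp/w2.npz'));block(e,.211,[.582,-.215])
W=cloud(e);m=red(e);print([W[m&(W[...,1]*sg>-.215*sg)&(W[...,2]>.2)].mean(0).round(4) for sg in(1,-1)])
s=dict(np.load('/tmp/s2.npz'))
for y in(-.2,-.23):print(px(s,[.582,y,.128]))
u,v=px(s,[.57,-.215,.12]).astype(int);print('tips in crop',[((px(s,[.582,y,.128])-[u-60,v-50])*6).round() for y in(-.2,-.23)])
print(current_position(),current_orientation().round(4))
E
```

```text
block 3806 [ 582.1 -214.3] [52.9 44. ] 0.98 slopes [-0.025 -0.004  0.21 ]
[array([ 0.5825, -0.19  ,  0.2905]), array([ 0.5834, -0.2381,  0.2906])]
[380.36553284 264.25698198]
[386.96640662 269.17082221]
tips in crop [array([362., 266.]), array([402., 295.])]
[ 0.58203503 -0.21415451  0.26016685] [ 1.e+00  5.e-04  1.e-04 -1.e-04]
```

Run:
```python
from blk import *
e=dict(np.load('/tmp/w2.npz'));W=cloud(e);k=(abs(W[...,2]-.211)<.006)&(abs(W[...,0]-.582)<.021)&(abs(W[...,1]+.2145)<.017)
P=W[k];print(np.linalg.lstsq(np.c_[P[:,:2]-[.582,-.215],np.ones(len(P))],P[:,2],rcond=None)[0].round(4),P[:,2].std())
print(current_position())
servo_line([.5834,-.2158,.226],q(-np.pi/2-.012),rate=.1); sleep(.15)
p=current_position();print(p,current_force(),current_finger_gap())
s=capture("side");np.savez('/tmp/s3.npz',**s);u,v=px(s,[.575,-.215,.095]).astype(int)
e=capture("wrist");np.savez('/tmp/w3.npz',**e);block(e,.177,[.583,-.215])
a=cv2.resize(s["image"][v-30:v+30,u-40:u+40],(800,600),interpolation=cv2.INTER_CUBIC)
for y in(-.201,-.2306):
    w=(px(s,[.5827,y,.094])-[u-40,v-30])*10;cv2.circle(a,tuple(int(i) for i in w),3,(0,255,0),1);print(w)
    w=(px(s,[.5827,y,.086])-[u-40,v-30])*10;cv2.circle(a,tuple(int(i) for i in w),3,(0,0,255),1)
cv2.imwrite('pics/s3.png',a)
```

```text
[-0.0033 -0.0019  0.21  ] 0.0011726206600071827
[ 0.58203503 -0.21415451  0.26016685]
[ 0.58391558 -0.21605561  0.22681025] [ 0.93078179  0.57249242 -1.23326728] 0.06161952973808518
block 3790 [ 584.2 -216.4] [52.7 44. ] 0.42 slopes [-0.025 -0.003  0.176]
[400.14494885 273.35307644]
[464.56204317 322.64129523]
```

View pics/s3.png

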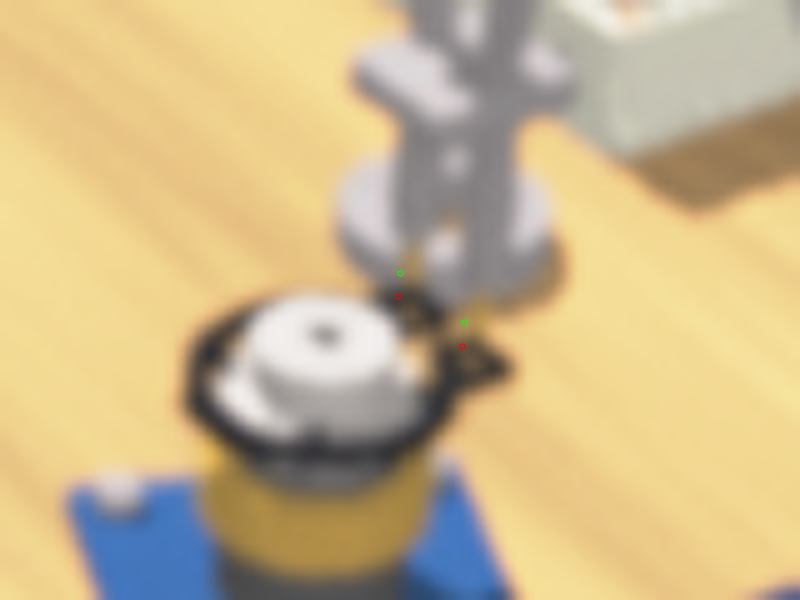

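Run:
```python
from blk import *
Q=q(-np.pi/2-.005)
servo_line([.5827,-.2158,.222],Q,rate=.05);p=current_position()
c=np.array([.5827,-.2158])*2-p[:2];print(p)
for z in(.214,.208):
    hit=servo_line([*c,z],Q,rate=.04,contact_N=4);print(hit,current_position(),current_force())
    if hit:break
s=capture("side");np.savez('/tmp/s4.npz',**s);u,v=px(s,[.575,-.215,.095]).astype(int)
e=capture("wrist");np.savez('/tmp/w4.npz',**e)
cv2.imwrite('pics/s4.png',np.hstack([cv2.resize(s["image"][v-30:v+30,u-30:u+30],(400,400),interpolation=cv2.INTER_CUBIC),cv2.resize(e["image"][150:270,260:380],(400,400),interpolation=cv2.INTER_CUBIC)]))
print(current_clock(),current_finger_gap(),current_grip_force())
```

```text
[ 0.58237137 -0.215652    0.22170871]
False [ 0.58271683 -0.21580807  0.21345911] [-0.20076338  0.06991491 -1.38200274]
False [ 0.58276202 -0.21580233  0.20757928] [-0.26199527 -0.4945251  -0.83029608]
12.3417 0.06197681358677776 7.961548715829849
```

View pics/s4.png

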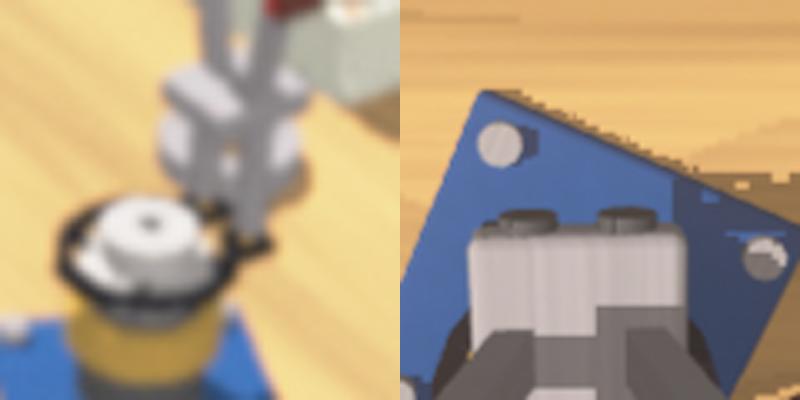

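Run:
```python
from blk import *
Q=q(-np.pi/2-.005)
servo_line([.5826,-.2158,.2055],Q,rate=.04);print(current_position(),current_force())
for g in(.052,.042,.034,.029):
    move_gripper(g);print(current_finger_gap(),current_grip_force(),current_force().round(2))
servo_line([.5797,-.2155,.2045],Q,rate=.03);print(current_position(),current_force(),current_clock())
e=capture("wrist");np.savez('/tmp/w5.npz',**e);t=capture("top");np.savez('/tmp/t5.npz',**t)
s=capture("side");np.savez('/tmp/s5.npz',**s);u,v=px(s,[.565,-.215,.095]).astype(int);a,b=px(t,[.55,-.215,.09]).astype(int)
cv2.imwrite('pics/s5.png',np.hstack([cv2.resize(s["image"][v-30:v+30,u-30:u+30],(400,400),interpolation=cv2.INTER_CUBIC),cv2.resize(e["image"][150:330,230:410],(400,400),interpolation=cv2.INTER_CUBIC)]))
for nm,d in(('w',e),('t',t),('s',s)):
    W=cloud(d);r=np.hypot(W[...,0]-.5404,W[...,1]+.2152);k=(r>.0305)&(r<.048)&(W[...,2]>.065)&(W[...,2]<.092)&(d["image"].max(-1)<110)&(W[...,0]<.57)
    P=W[k]
    if len(P)>8:print(nm,len(P),np.linalg.lstsq(np.c_[P[:,:2]-[.5404,-.2152],np.ones(len(P))],P[:,2],rcond=None)[0].round(4),P.min(0).round(4),P.max(0).round(4))
```

```text
[ 0.58246594 -0.21570729  0.20534014] [ 0.45115013 -0.54156102 -2.69221527]
0.051947361314583995 12.23155215382576 [ 0.47 -0.04 -1.67]
0.04253852657606633 17.811929401941597 [ 0.59  0.25 -2.52]
0.034877465916033405 19.465364729985595 [ 0.24 -0.35 -2.15]
0.03050736122410302 28.913097269833088 [ 0.42 -0.9  -1.63]
[ 0.57952143 -0.21536243  0.20445774] [-0.02258613  0.66157247 -1.27320642] 14.275
w 528 [ 0.0061 -0.0047  0.0852] [ 0.5006 -0.2608  0.0792] [ 0.5691 -0.1716  0.0883]
t 152 [-0.0238 -0.0249  0.0852] [ 0.5022 -0.2595  0.0675] [ 0.5694 -0.1833  0.092 ]
s 94 [0.0142 0.0225 0.0835] [ 0.4986 -0.262   0.0763] [ 0.5698 -0.1754  0.0885]
```

View pics/s5.png

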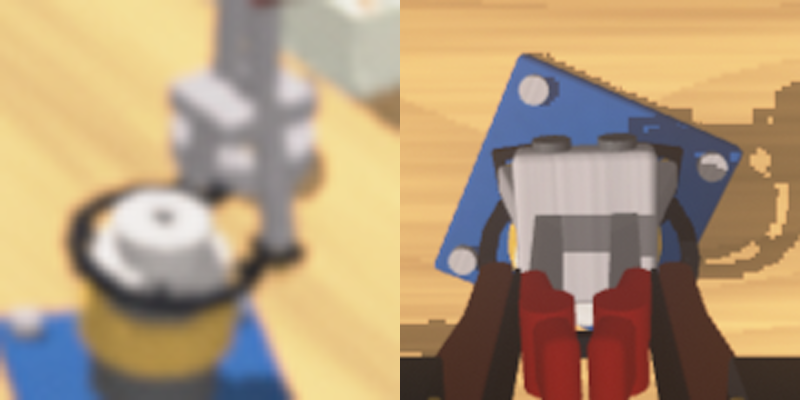

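```bash
cat > bk.py <<'E'
from blk import *
def back(names=("wrist","side")):
    o=[]
    for nm in names:
        d=capture(nm);W=cloud(d);g=d["image"].max(-1);x,y,z=np.moveaxis(W,-1,0)
        r=np.hypot(x-.5404,y+.2152)
        k=(r>.0305)&(r<.048)&(z>.062)&(z<.092)&(g<110)&(x<.57)
        b=k&(x<.515);P=W[k]
        o.append((nm,int(b.sum()),np.round(np.median(W[b],0)*1000,1).tolist() if b.any() else 0,'x',round(P[:,0].min()*1000,1),'y',np.round(np.percentile(P[:,1],[1,99])*1000,1).tolist()))
    return o
E
python3 - <<'E'
from bk import *
Q=q(-np.pi/2-.005)
print(back())
for x in(.5791,.5784,.5777):
    servo_line([x,-.2152,.2045],Q,rate=.02);sleep(.1)
    print(current_position().round(4),current_force().round(2));o=back();print(*o,sep='\n')
    if any(i[1]>10 and i[2][2]<82 for i in o):break
print(current_clock())
E
```

```text
[('wrist', 50, [508.1, -214.9, 85.2], 'x', np.float64(500.9), 'y', [-260.9, -172.1]), ('side', 32, [507.2, -224.3, 83.8], 'x', np.float64(500.8), 'y', [-261.6, -177.9])]
[ 0.5792 -0.2152  0.2045] [ 1.03 -0.68 -2.27]
('wrist', 49, [508.2, -214.7, 85.4], 'x', np.float64(501.7), 'y', [-260.7, -172.5])
('side', 34, [506.7, -224.1, 84.4], 'x', np.float64(500.5), 'y', [-261.4, -176.4])
[ 0.5784 -0.2152  0.2045] [-0.71 -0.37 -1.45]
('wrist', 59, [507.7, -214.7, 84.8], 'x', np.float64(500.3), 'y', [-260.6, -172.1])
('side', 36, [506.3, -226.8, 83.6], 'x', np.float64(498.8), 'y', [-261.1, -178.1])
[ 0.5772 -0.2149  0.2042] [ 0.27  0.13 -3.75]
('wrist', 27, [502.5, -214.2, 65.9], 'x', np.float64(499.9), 'y', [-259.9, -171.6])
('side', 34, [507.2, -227.5, 65.8], 'x', np.float64(499.6), 'y', [-261.8, -179.3])
15.875
```

Run:
```python
from bk import *
Q=q(-np.pi/2-.005)
servo_line([.579,-.2152,.2035],Q,rate=.03)
for z in(.196,.190,.186,.183,.181):
    h=servo_line([.5792,-.2152,z],Q,rate=.03,contact_N=8);print(h,current_position().round(4),current_force().round(2))
    if h:break
print(*back(("wrist","side")),sep='\n')
s=capture("side");e=capture("wrist");u,v=px(s,[.565,-.215,.08]).astype(int)
W=cloud(s);P=W[(s["image"].max(-1)<110)&(abs(W[...,0]-.575)<.02)&(abs(W[...,1]+.215)<.05)&(W[...,2]>.05)&(W[...,2]<.095)];print(len(P),np.median(P,0))
cv2.imwrite('pics/s6.png',np.hstack([cv2.resize(s["image"][v-30:v+30,u-30:u+30],(400,400),interpolation=cv2.INTER_CUBIC),cv2.resize(e["image"][150:330,230:410],(400,400),interpolation=cv2.INTER_CUBIC)]))
print(current_clock(),current_finger_gap())
```

```text
False [ 0.5793 -0.2153  0.1958] [ 0.03  0.32 -3.16]
False [ 0.5791 -0.2153  0.1898] [ 0.53 -0.07 -2.57]
False [ 0.579  -0.2152  0.1858] [-0.73  0.26 -2.25]
False [ 0.5794 -0.2153  0.1832] [-0.67 -0.48  0.27]
False [ 0.5797 -0.2155  0.1816] [ 0.63 -0.42  3.66]
('wrist', 21, [502.9, -215.0, 71.8], 'x', np.float64(500.0), 'y', [-260.5, -172.6])
('side', 52, [507.7, -227.7, 69.5], 'x', np.float64(498.5), 'y', [-261.8, -181.8])
27 [ 0.57010466 -0.24978971  0.06347564]
17.8583 0.030416622147297675
```

View pics/s6.png

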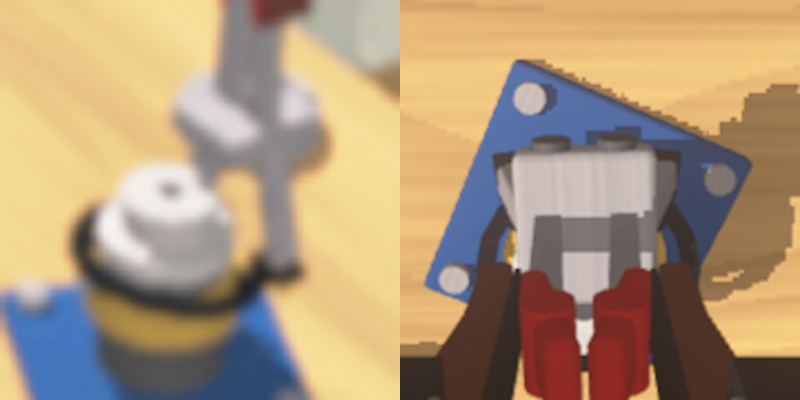

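Run:
```python
from bk import *
Q=q(-np.pi/2-.005)
servo_line([.5795,-.2152,.185],Q,rate=.02);sleep(.1);print(back())
servo_line([.5815,-.2152,.185],Q,rate=.02);print(back(),current_force())
for g,x in((.038,.5815),(.048,.5822),(.056,.5822),(.0612,.5822)):
    servo_line([x,-.2152,.185],Q,rate=.02);move_gripper(g);print(current_finger_gap(),current_grip_force(),current_force().round(2))
print(back(),current_position(),current_clock())
s=capture("side");e=capture("wrist");u,v=px(s,[.565,-.215,.08]).astype(int)
cv2.imwrite('pics/s7.png',np.hstack([cv2.resize(s["image"][v-30:v+30,u-30:u+30],(400,400),interpolation=cv2.INTER_CUBIC),cv2.resize(e["image"][150:330,230:410],(400,400),interpolation=cv2.INTER_CUBIC)]))
```

```text
[('wrist', 16, [500.1, -214.3, 65.2], 'x', np.float64(497.7), 'y', [-260.4, -172.4]), ('side', 37, [505.5, -229.5, 64.8], 'x', np.float64(498.9), 'y', [-262.5, -182.7])]
[('wrist', 15, [499.5, -214.5, 65.1], 'x', np.float64(497.8), 'y', [-260.7, -172.5]), ('side', 35, [504.6, -227.4, 64.4], 'x', np.float64(497.1), 'y', [-261.1, -184.3])] [-0.3938919   0.10284649 -2.13764829]
0.03841350654142472 18.050092672929168 [ 0.4   0.53 -2.88]
0.048465088177322306 12.45307510082057 [-0.2   0.01 -2.27]
0.056285965779177445 8.384605944156647 [ 0.93 -0.34 -2.81]
0.061375050142143624 7.94714167714119 [ 0.47 -0.26 -1.71]
[('wrist', 309, [505.2, -215.6, 65.5], 'x', np.float64(498.3), 'y', [-252.6, -176.8]), ('side', 34, [505.7, -227.9, 65.4], 'x', np.float64(496.7), 'y', [-257.8, -192.9])] [ 0.58221734 -0.21521607  0.18501229] 21.3083
```

View pics/s7.png

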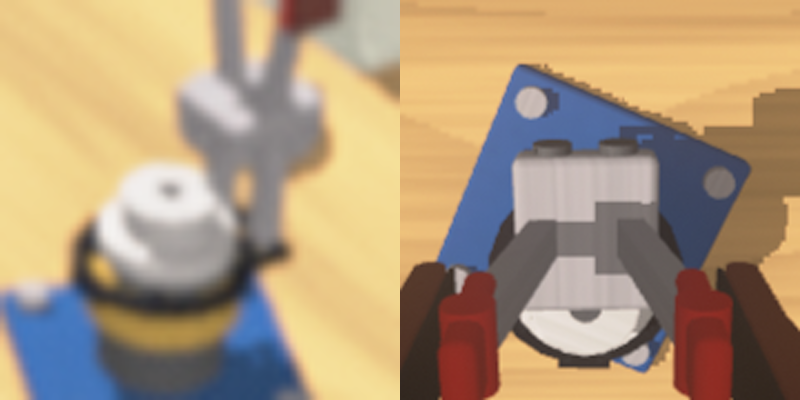

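Run:
```python
from bk import *
Q=q(-np.pi/2-.005)
move_gripper(.0617)
servo_line([.5822,-.2152,.20],Q,rate=.04);print(back(),current_force().round(2))
servo_line([.5822,-.2152,.29],Q,rate=.12)
servo_line([.54,-.16,.29],Q,rate=.2);sleep(.1)
d=capture("wrist");p=current_position();print(p);block(d,p[2]-.049,p[:2]);
t=capture("top");s=capture("side")
for nm,d in(('w',d),('t',t),('s',s)):
    W=cloud(d);x,y,z=np.moveaxis(W,-1,0);r=np.hypot(x-.5404,y+.2152)
    k=(r>.0305)&(r<.06)&(z>.062)&(z<.092)&(d["image"].max(-1)<110);P=W[k];f=r[k]>.044
    A=np.c_[P[:,:2]-[.5404,-.2152],np.ones(len(P))]
    print(nm,len(P),np.linalg.lstsq(A,P[:,2],rcond=None)[0].round(3),P.min(0).round(4),P.max(0).round(4),'eyes',f.sum(),P[f].min(0).round(4),P[f].max(0).round(4))
np.savez('/tmp/w8.npz',**d);print(current_clock())
w=capture("wrist");u,v=px(w,[.55,-.215,.07]).astype(int);u2,v2=px(s,[.56,-.215,.07]).astype(int)
cv2.imwrite('pics/s8.png',np.hstack([cv2.resize(i["image"][max(b-40,0):b+40,max(a-40,0):a+40],(400,400),interpolation=cv2.INTER_CUBIC) for i,a,b in((w,u,v),(s,u2,v2))]))
```

```text
[('wrist', 322, [504.8, -215.7, 65.4], 'x', np.float64(497.6), 'y', [-253.2, -176.2]), ('side', 26, [505.7, -225.4, 64.6], 'x', np.float64(498.0), 'y', [-255.5, -189.7])] [-0.33 -0.45 -1.67]
[ 0.54071968 -0.1608658   0.28984108]
block 3807 [ 541.5 -161.2] [52.8 43.6] 0.71 slopes [-0.019 -0.004  0.24 ]
w 1221 [-0.002  0.     0.065] [ 0.4979 -0.2547  0.062 ] [ 0.5906 -0.1758  0.0677] eyes 194 [ 0.5769 -0.2409  0.0622] [ 0.5906 -0.1913  0.0677]Traceback (most recent call last):
  File "<stdin>", line 13, in <module>
    return umr_minimum(a, axis, None, out, keepdims, initial, where)
ValueError: zero-size array to reduction operation minimum which has no identity
```

Run:
```python
from bk import *
Q=q(np.radians(-73)-.005)
servo_line([.536,.1397,.29],Q,rate=.2);sleep(.15);p=current_position();print(p)
d=capture("wrist");block(d,p[2]-.049,p[:2])
c=np.array([.5355,.1397])
servo_line([*c,.17],Q,rate=.12)
h=servo_line([*c,.1525],Q,rate=.04,contact_N=6);print(h,current_position(),current_force())
move_gripper(.07);move_gripper(.088);print(current_position(),current_clock())
servo_line([*c,.30],Q,rate=.1);sleep(.3)
e=capture("wrist");W=cloud(e);z=W[...,2];near=np.hypot(W[...,0]-.535,W[...,1]-.14)<.08
for lo,hi in((.098,.110),(.084,.095)):
    k=near&(z>lo)&(z<hi);r=cv2.minAreaRect((W[k][:,:2]*1000).astype(np.float32));print(np.round(r[0],1),np.round(r[1],1),round(r[2],1),np.median(z[k]).round(4))
s=capture("side");a,b=px(s,[.535,.14,.1]).astype(int);a2,b2=px(s,[.55,-.215,.08]).astype(int)
cv2.imwrite('pics/fin.png',np.hstack([cv2.resize(s["image"][j-45:j+45,i-45:i+45],(400,400),interpolation=cv2.INTER_CUBIC) for i,j in((a,b),(a2,b2))]));print(current_clock())
```

```text
[0.53609004 0.1389349  0.28997406]
block 3799 [536.9 139.1] [52.7 43.6] 18.05 slopes [-0.018 -0.01   0.24 ]
True [0.5357527  0.13932422 0.15294155] [ 0.76693217 -1.22009486  1.66385734]
[0.53496012 0.13944739 0.15271827] 28.2167
[535.4 139.8] [53.2 42.8] 17.5 0.1033
[534.2 140.1] [55.2 65.4] 16.3 0.0892
30.2417
```

View pics/fin.png

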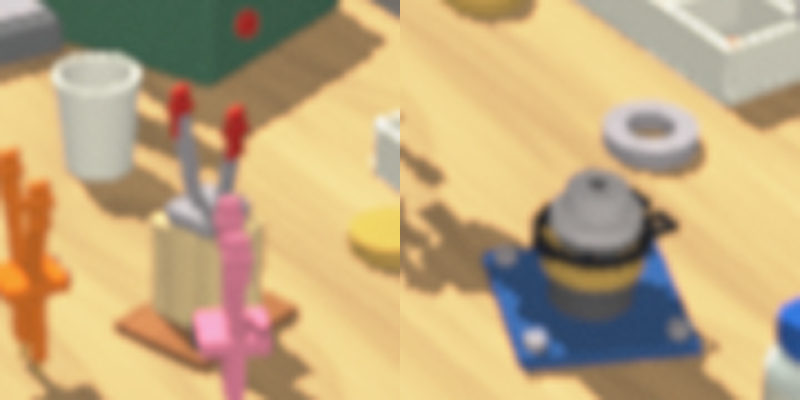

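The left half shows the pliers upright on the rack, with the block at z 0.103, as at the start. The right half shows the ring closed and flat in the groove below the collar.

```bash
python3 -c "
from bench import *
print(close_job(),current_clock())"
```

```text
the job is handed in; nothing more can be done
the job is handed in; nothing more can be done
```

The job is handed in at about 30 s of the 54 s: by the camera measurements the ring is closed, flat and within 1 mm of centre in the groove, and the pliers are hanging upright on their rack; no verdict was returned.

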